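# Seat the keyed spindle in the pulley and keep it pressed home

### The job

Take the keyed spindle out of the wooden rack and push it, nose down, into the bore of the pulley clamped in the vise, turning it until its key slips into the keyway, and keep pushing until its collar sits flat on the pulley's boss. Finish still gripping the spindle and still pressing it down with a firm push of 10 N or more, so that I can nip up the grub screw; do not let go. Leave the other arbors and everything else on the bench where they are.

Things in the scene. Friction and masses are not known exactly. Their poses are not given: they have to be found in the camera images.
- spindle: Steel spindle, 0.5 kg, 115 mm long, nose down in any one of the rack's three holes; the only arbor with a key and flats. Origin: bottom of the nose, z up its axis. Journal 24 mm diameter up to 50 mm, 3 mm nose chamfer; collar 40 mm diameter from 50 to 60 mm; grip part 60 to 100; threaded stub 20 mm diameter from 100 to 115 mm. In the rack its +x (key side) is within 0.55 rad of the rack's +x.
- spindle_grip (a point): Point on the spindle's axis 84 mm above its origin, middle of the grip part: 32 mm diameter with two wrench flats 26 mm apart that face the spindle's +x and -x (the key lies below the +x flat). Grip here from above, fingers closing along the spindle's x. Axes as the spindle's.
- spindle_key (a point): Lower end of the spindle's key, 18 mm above the origin, 15.5 mm from the axis on the +x side. Dark steel key, 8 mm wide with round ends, from 18 to 46 mm up, standing 3.5 mm proud of the journal.
- vise: Blue drill-press vise, fixed, 150 mm wide along its x; base from +100 to -190 mm in its y, screw and tommy bar out to -250 mm. Jaw tops 74 mm above the bench. Origin on the bench below the pulley's axis. Clamps an aluminium V-belt pulley, boss up: rim 90 mm diameter, 46 to 68 mm high; boss 52 mm diameter, up to 90 mm. The pulley holds still below 3 N m.
- bore (a point): Centre of the pulley's bore at the level of the boss's top land, 90 mm above the bench; axes as the vise's. Bore 25.4 mm diameter, right through, with one keyway 10 mm wide, its floor 17 mm from the axis. The spindle's key meets the relieved face when the nose is 19.5 mm below this point; lined up to about 4 degrees it slides on. Home: spindle origin 50 mm below this point.
- land: The raised ring on the boss's top face, fixed with the vise, 37 to 52 mm diameter, top 90 mm above the bench; inside it the face is relieved by 1.5 mm. The spindle's collar seats on it and nothing else of the spindle touches it. Origin and axes as the vise's.
- rack: Oiled wooden block, fixed, 80 x 230 x 40 mm (its x, y, z), origin under its centre. Three blind holes 26 mm diameter and 16 mm deep at y = -75, 0 and 75 mm hold the three arbors upright; which is where changes. An arbor's foot stands 24 mm above the bench.
- keyway_mid (a point): Point on the boss's top face 15 mm from the bore's axis towards the vise's +x: the middle of where the keyway can be. The keyway itself (grub screw in the boss's side over it) points within 0.55 rad either side of this, differently each time, and is not reported: see it in a picture or find it by turning the spindle under a light push of 5 to 10 N.
- arbor_plain: Bystander: plain steel arbor without a key, 110 mm long, 34 mm flange and round 28 mm body, in the rack; origin at its foot.
- arbor_taper: Bystander: steel arbor with a taper upper part and no key, 100 mm long, in the rack; origin at its foot.
- screwdriver: Bystander: screwdriver with a wooden handle, lying between vise and rack.
- hammer: Bystander: hammer lying in front of the rack, on the robot's side.
- spare_pulley: Bystander: small spare pulley, 68 mm diameter, 30 mm high, lying beyond the vise.
- tin: Bystander: round steel tin, 90 mm diameter, 70 mm high.
- glue: Bystander: white bottle, 48 mm diameter, 150 mm high, beyond the vise.
- drill: Bystander: cordless drill standing on its battery, 200 mm high, right of the vise.
There are look-alikes about, which are no part of the job. What is shaped like the spindle but orange is not meant.

How it is judged:
On the way, in this order (a step that is already met when the one before it is completed fails the run):
1. the spindle is gripped and lifted clear of the rack (height (world z) of spindle above 0.06 m and contact force between the fingers and spindle above 2 N), for 0.1 s.
2. the gripped spindle's nose stands in the bore, key not yet home (horizontal distance between spindle and bore below 0.004 m and z of spindle in the frame of bore between -0.044 and -0.004 m and contact force between the fingers and spindle above 2 N), for 0.05 s.
3. the spindle is home: its collar sits on the boss (z of spindle in the frame of bore below -0.0478 m and horizontal distance between spindle and bore below 0.004 m), for 0.1 s.
At the end, for the whole second after the job is handed in: The spindle stands in the bore, origin at least 47.8 mm below the boss's top (home is 50), within 4 mm of the axis, tilted under 0.06 rad, at rest, still held by the fingers (over 5 N) and its collar pressed on the boss's land with over 8 N (weight included); ends holding it so (all of step 3 and angle between spindle's own z axis and vertical below 0.06 rad and contact force between spindle and land above 8 N and contact force between the fingers and spindle above 5 N and linear speed of spindle below 0.02 m/s); the arm keeps its last pose, push and grip.
It fails at once if one of the other arbors is moved or pulled out of the rack (distance of any of arbor_plain, arbor_taper from where it was at the start of the episode above 0.02 m).
It fails at once if something else on the bench is shifted by more than 30 mm (distance of any of screwdriver, hammer, spare_pulley, tin, glue, drill from where it was at the start of the episode above 0.03 m).
It also fails if it takes over 69 s, if anything falls off the work surface, if the arm or the gripper's body presses on something with over 40 N, if the wrist force passes 120 N, or if a joint passes its speed limit or range.

### The arm

A 6-joint arm with a two-finger parallel gripper is mounted at the origin on the work surface. World frame = base frame: x ahead of the robot, y to its left, z up, the work surface at z = 0. Lengths are in m, angles in rad, forces in N, time in s.
With the tool pointing down it reaches from about 0.35 to 0.85 m from the base axis. Payload 8.1 kg.
Tool frame: the origin (TCP) lies at the centre of the arm's flange, where the gripper is bolted on; the fingertips stand 186 mm ahead of it and the grasp point (between the pads) lies 167 mm ahead of it; z points along the fingers, y is the line along which they close (so a half turn about z gives the same grasp; the last joint's range is limited). The gripper opens to 93 mm and grips with 3 to 60 N. Pads are 15 mm wide; open, the fingers measure 128 mm over their backs; the gripper's body (75 mm by 188 mm) begins 65 mm behind the grasp point.
Start: joints at [1.053, 0.13, 1.488, -0, 1.523, -0.085], TCP at [0.252, 0.545, 0.405] pointing down, gripper open.
Joint ranges: [-2.96, 2.96], [-0.89, 2.26], [0.02, 2.5], [-1.34, 4.48], [0, 2.73], [-2.66, 2.66]. Speed limits (rad/s): [2.39, 2.39, 2.79, 3.14, 3.14, 3.14].

### API

Orientations are given as a rotation vector (axis times angle).
In Python, from plant import read_state, read_camera, camera_params, robot gives the robot as it stands.
- The arm moves only by the tool carry_out, never from a script. Its argument "targets" is a list of rows, each an object of numbers: "hand": the opening in per cent of the stroke, from 0 (shut) to 100 (fully open); "x", "y", "z": the shift along the tool's x, y, z in m; "ax", "ay", "az": the turn, a rotation vector about the tool's x, y, z in rad. In form: [{"hand": .., "x": .., "y": .., "z": .., "ax": .., "ay": .., "az": ..}, ...]. A call has 1 to 8 rows; each row is the pose to reach, as a shift and turn from the pose commanded when the call began, along the tool's axes at that moment; what a row does not reach only later rows make up. A row lasts 1/8 s, in which the tool goes at most 62.5 mm and 10.7 degrees, less where a joint would pass 70% of its speed; a pose out of reach is approached as far as the arm can. A call with a gripper value outside its range is refused whole. The fingers move at their own pace and stop on an object; "newtons" is the grip in N (left out, the last holds). Time passes only in rows, so rows that repeat a pose let the fingers close. It gives the time, the measured TCP pose, the force, the opening and the grip force at its end, in the units of the state.
- read_state(): the state, without advancing time (a new reading comes with each control period).
- read_camera(name): name is "side" or "top" or "wrist"; returns (picture, depth): 480x640x3 uint8, blue, green, red; 480x640 float32, m along the optical axis (not along the pixel's ray), 0 where there is no reading.
- camera_params(name): a dict with "fx", "fy", "cx", "cy" (pixels), "position" and "rotation" of the camera in the world. Camera axes: x right, y up, looking along -z (the intrinsics and any distortion apply to the point x, -y, -z); pixel columns grow to the right and rows downward; lengths in m; the calibration is good to about 2 mm. A picture is of the moment at which its call begins: read the wrist's pose just before it. camera_params takes no time and is no camera call; for the wrist camera it gives the pose at the moment of the call.
- robot.close_job(): hands the job in; it is judged then, once.
The state is a dict: "t": time; "q": joint angles; "dq": joint speeds; "joint_torque": joint torques, N m; "tool_pos": TCP position; "orientation": TCP orientation; "force": force on the tool from outside, world axes, zero at the start; "wrist_torque": the same for the moment, N m; "opening": finger opening in m; "gripper_force": force on a finger pad.
Only numpy, scipy, OpenCV 4.12 (cv2) and the standard library are available. Lean on these libraries where they do the work, as an engineer would, in place of code of your own. Each camera call takes 0.05 s, during which the arm holds its last target. There are 200 camera calls.

## Working session

There is one attempt and no reset: what is moved stays moved. The work goes in short steps, Python scripts to look and compute and a tool call to move; the robot and the scene stay as the last step left them, time stands still between calls to the robot, and variables do not carry over. Pictures are saved under pics/ and viewed, at most 10 in all, crops included, and the job is handed in when it is done.

Besides the shell and the picture viewer there is one more tool, called after "Call:" by a JSON object that holds its "fn" and its "kwargs". carry_out: Moves the arm, as the interface text tells. Its arguments: {"type":"object","properties":{"targets":{"type":"array","items":{"type":"object","properties":{"hand":{"type":"number"},"x":{"type":"number"},"y":{"type":"number"},"z":{"type":"number"},"ax":{"type":"number"},"ay":{"type":"number"},"az":{"type":"number"}}}},"newtons":{"type":"number"}},"required":["targets"]}

```bash
mkdir -p pics; ls; cat > h.py <<'E'
import numpy as np,cv2
from plant import read_state, read_camera, camera_params, robot
from scipy.spatial.transform import Rotation as R
def world(p,u,v,d):
    c=np.array([(u-p['cx'])/p['fx']*d,-(v-p['cy'])/p['fy']*d,-d])
    M=np.array(p['rotation'])
    return M@c+np.array(p['position'])
def atz(p,u,v,z):
    a=world(p,u,v,1.);o=np.array(p['position']);r=a-o
    return o+r*(z-o[2])/r[2]
E
python3 - <<'E'
from h import *
s=read_state();print({k:np.round(v,3) for k,v in s.items()})
for n in('side','top'):
    p=camera_params(n);print(n,p)
    im,d=read_camera(n);cv2.imwrite(f'pics/{n}0.png',im);np.save(f'{n}0.npy',d)
E
```

```text
pics
{'t': np.float64(0.0), 'q': array([ 1.053,  0.131,  1.489, -0.   ,  1.523, -0.085]), 'dq': array([-0.   , -0.001, -0.   ,  0.   ,  0.   , -0.001]), 'joint_torque': array([-1.0000e-03, -5.5982e+01, -4.9177e+01,  7.7000e-02,  3.5000e-02,
       -0.0000e+00]), 'tool_pos': array([0.252, 0.544, 0.404]), 'orientation': array([-6.740e-01, -3.068e+00,  3.000e-03]), 'force': array([-0.445, -0.267,  1.391]), 'wrist_torque': array([-0.035,  0.013,  0.013]), 'gripper_force': np.float64(0.0), 'opening': np.float64(0.093)}
side {'fx': 580.6817850347948, 'fy': 580.6817850347948, 'cx': 322.9404247167106, 'cy': 243.4365619720387, 'position': array([0.11706197, 0.95419584, 1.19113339]), 'rotation': array([ 0.22136586, -1.06376806, -2.5660589 ])}
top {'fx': 515.3727180392601, 'fy': 515.3727180392601, 'cx': 323.9128385041615, 'cy': 241.96057243034568, 'position': array([ 0.3365226 , -0.0900141 ,  1.19094571]), 'rotation': array([ 0.14459325, -0.15886697, -1.53909256])}
```

```bash
sed -i "s/M=np.array(p\['rotation'\])/M=R.from_rotvec(p['rotation']).as_matrix()/" h.py
```

```text
(no output)
```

View pics/top0.png

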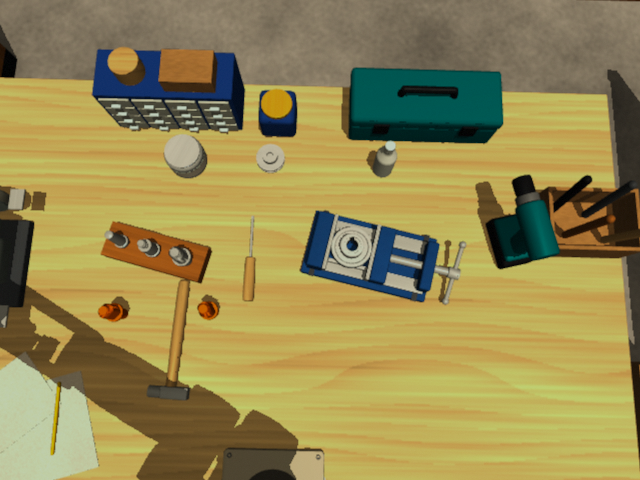

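View pics/side0.png

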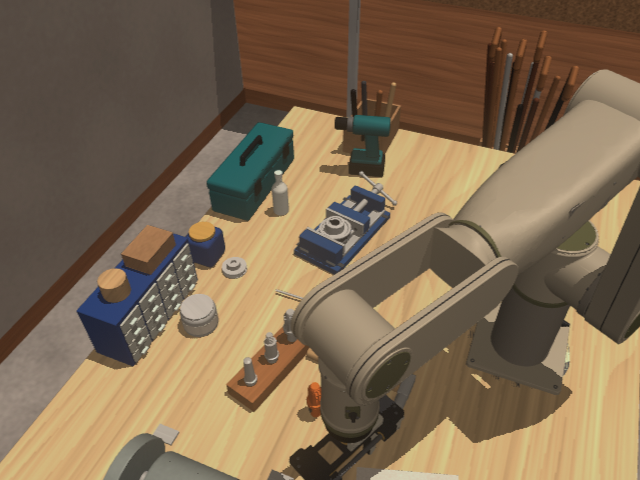

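The top picture shows the rack with three arbors near (118,240), (148,247) and (180,255). The pulley is near (351,245), and the vise screw points right. I'll enlarge both areas.

```bash
python3 - <<'E'
from h import *
im=cv2.imread('pics/top0.png')
a=cv2.resize(im[215:285,97:217],None,fx=5.8,fy=5.8,interpolation=cv2.INTER_CUBIC)[:, :]
b=cv2.resize(im[215:280,316:386],None,fx=8,fy=8,interpolation=cv2.INTER_CUBIC)
c=np.zeros((600,800,3),np.uint8)
A=cv2.resize(a,(514,300));c[:300,:514]=A   # scale 4.286
B=cv2.resize(im[217:277,311:391],(400,300),interpolation=cv2.INTER_CUBIC);c[300:,:400]=B # scale 5
s=cv2.imread('pics/side0.png');c[300:,400:]=cv2.resize(s[300:405,225:365],(400,300),interpolation=cv2.INTER_CUBIC)
cv2.imwrite('pics/c0.png',c)
p=camera_params('top');d=np.load('top0.npy')
for n,u,v,z in[('b1',118,240,.13),('b2',148,247,.13),('b3',180,255,.13),('bore',351,245,.09)]:
    print(n,atz(p,u,v,z),world(p,u,v,d[v,u]))
# rack corners guess
for u,v in[(112,222),(210,247),(203,282),(102,258),(318,210),(440,238),(303,272),(425,300)]: print(u,v,atz(p,u,v,.04))
E
```

```text
b1 [0.53731957 0.33320635 0.13      ] [0.54566945 0.35080538 0.08588199]
b2 [0.52418727 0.2694361  0.13      ] [0.52832198 0.27735567 0.10662479]
b3 [0.50911268 0.20160141 0.13      ] [0.50971852 0.20262506 0.1262758 ]
bore [ 0.54776061 -0.15641931  0.09      ] [ 0.56019115 -0.160327    0.02521363]
112 222 [0.59576992 0.38700031 0.04      ]
210 247 [0.54394881 0.16006084 0.04      ]
203 282 [0.46404902 0.17027352 0.04      ]
102 258 [0.51214596 0.4007311  0.04      ]
318 210 [ 0.63733169 -0.08214344  0.04      ]
440 238 [ 0.57923719 -0.36266382  0.04      ]
303 272 [ 0.49257024 -0.05237858  0.04      ]
425 300 [ 0.4369565 -0.3265387  0.04     ]
```

View pics/c0.png

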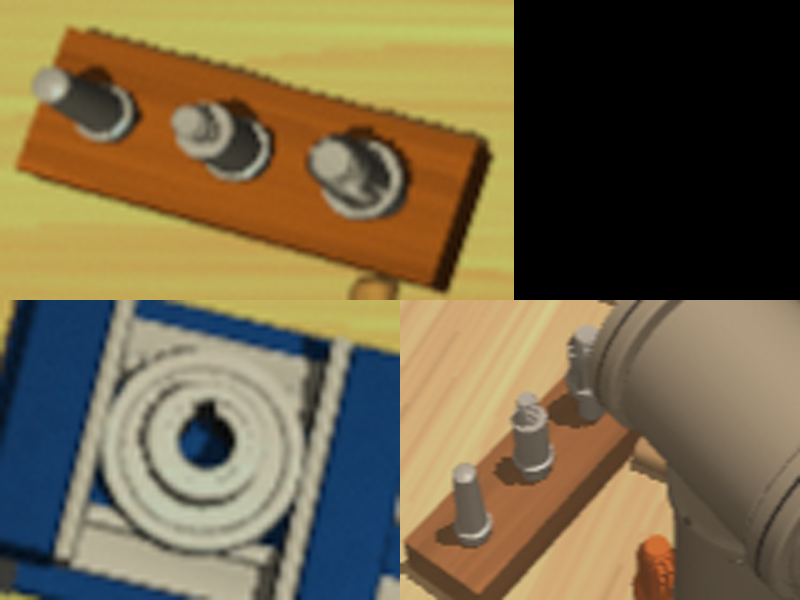

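The right-hand arbor (crop 335,165; pixel about 175,253) is the spindle: it has flats and the widest collar. Left is the taper and middle is the plain arbor. The keyway points up in the picture at crop (207,407), from the bore centre at (207,440).

```bash
cat >> h.py <<'E'
def go(pos,yaw,s=None):
    """shift/turn in tool axes to TCP pos with tool y at world yaw, tool down"""
    s=s or read_state()
    M=R.from_rotvec(s['orientation']); y=np.array([np.cos(yaw),np.sin(yaw),0]);z=np.array([0,0,-1.])
    T=R.from_matrix(np.column_stack([np.cross(y,z),y,z]))
    return np.round(M.inv().apply(np.array(pos)-s['tool_pos']),4),np.round((M.inv()*T).as_rotvec(),4)
def tyaw(s):
    y=R.from_rotvec(s['orientation']).as_matrix()[:,1]; return np.arctan2(y[1],y[0])
E
python3 - <<'E'
from h import *
p=camera_params('top')
f=lambda x,y:(97+x/4.2857-.4,215+y/4.2857-.4)
print('stub',atz(p,*f(328,156),.139),'collar',atz(p,*f(360,181),.084))
g=lambda x,y:(311+x/5-.4,217+(y-300)/5-.4)
print('bore',atz(p,*g(207,440),.0885),'kw',atz(p,*g(207,407),.0885),'rim',atz(p,*g(202,450),.068))
s=read_state();w=camera_params('wrist');M=R.from_rotvec(s['orientation'])
print('tool',M.as_matrix().round(2),tyaw(s))
print('cam in tool',M.inv().apply(w['position']-s['tool_pos']),(M.inv()*R.from_rotvec(w['rotation'])).as_matrix().round(3),w['fx'])
print(go([.46,.20,.45],-.22),go([.46,.2,.45],-.22+np.pi))
E
```

```text
stub [0.51562764 0.21392359 0.139     ] collar [0.51260467 0.21262926 0.084     ]
bore [ 0.54899569 -0.1586763   0.0885    ] kw [ 0.56367517 -0.15845906  0.0885    ] rim [ 0.54836944 -0.15780108  0.068     ]
tool [[-0.91  0.42 -0.  ]
 [ 0.42  0.91 -0.  ]
 [ 0.   -0.   -1.  ]] 1.1380134983966321
cam in tool [ 6.89163154e-02 -6.97375958e-05  1.94458867e-02] [[-0.     0.969  0.246]
 [ 1.     0.    -0.001]
 [-0.001  0.246 -0.969]] 345.2942359416344
(array([-0.3337, -0.2254, -0.0459]), array([-1.500e-03,  1.000e-03,  1.358e+00])) (array([-0.3337, -0.2254, -0.0459]), array([-1.1000e-03, -1.6000e-03, -1.7836e+00]))
```

```bash
python3 - <<'E'
from h import *
print(go([.514,.213,.45],-.22))
E
```

```text
(array([-0.3773, -0.1909, -0.0459]), array([-1.500e-03,  1.000e-03,  1.358e+00]))
```

Call:
{"fn": "carry_out", "kwargs": {"targets": [{"hand": 100,"x": -0.05,"y": -0.025,"z": -0.03,"az": 0.17},{"x": -0.1,"y": -0.05,"z": -0.046,"az": 0.34},{"x": -0.15,"y": -0.075,"z": -0.046,"az": 0.51},{"x": -0.2,"y": -0.1,"z": -0.046,"az": 0.68},{"x": -0.25,"y": -0.125,"z": -0.046,"az": 0.85},{"x": -0.3,"y": -0.15,"z": -0.046,"az": 1.02},{"x": -0.35,"y": -0.175,"z": -0.046,"az": 1.19},{"x": -0.377,"y": -0.191,"z": -0.046,"ax": -0.0015,"ay": 0.001,"az": 1.358}]}}

```text
schema error: expected keys hand, x, y, z, ax, ay, az
```

Call:
{"fn": "carry_out", "kwargs": {"targets": [{"x": 0},{"x": 0}]}}

```text
schema error: expected keys hand, x, y, z, ax, ay, az
```

```bash
python3 - <<'E'
from h import *
s=read_state();w=camera_params('wrist');im,d=read_camera('wrist')
print(s['t'],s['tool_pos'],tyaw(s),s['force'],s['q'])
cv2.imwrite('pics/w1.png',im);np.savez('w1.npz',d=d,**w)
E
```

```text
0.1 [0.2515176  0.54449804 0.40379219] 1.1380134983966321 [ 0.39814376 -0.22755862  0.55812456] [ 1.05260402e+00  1.31078822e-01  1.48917765e+00 -9.00540863e-06
  1.52304525e+00 -8.54089257e-02]
```

View pics/w1.png

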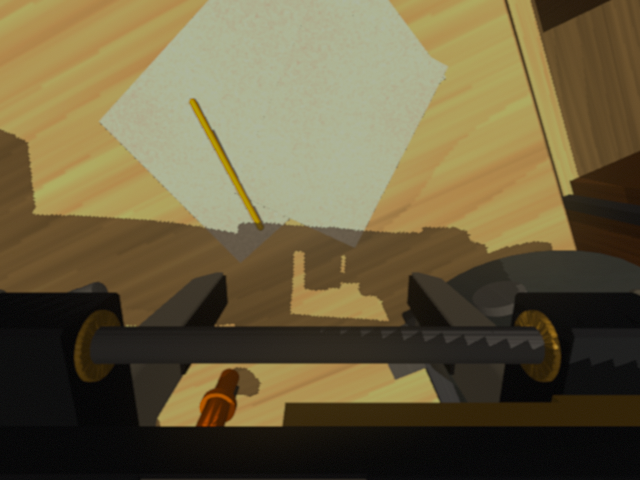

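The move was refused because it needs every key, so this is the view from the start pose. Fingers and gripper screw only fill rows below about 280, so the planned hover will work.

Call:
{"fn": "carry_out", "kwargs": {"targets": [{"hand": 100,"x": -0.05,"y": -0.025,"z": -0.03,"ax": 0,"ay": 0,"az": 0.17},{"hand": 100,"x": -0.1,"y": -0.05,"z": -0.046,"ax": 0,"ay": 0,"az": 0.34},{"hand": 100,"x": -0.15,"y": -0.075,"z": -0.046,"ax": 0,"ay": 0,"az": 0.51},{"hand": 100,"x": -0.2,"y": -0.1,"z": -0.046,"ax": 0,"ay": 0,"az": 0.68},{"hand": 100,"x": -0.25,"y": -0.125,"z": -0.046,"ax": 0,"ay": 0,"az": 0.85},{"hand": 100,"x": -0.3,"y": -0.15,"z": -0.046,"ax": 0,"ay": 0,"az": 1.02},{"hand": 100,"x": -0.35,"y": -0.175,"z": -0.046,"ax": 0,"ay": 0,"az": 1.19},{"hand": 100,"x": -0.377,"y": -0.191,"z": -0.046,"ax": -0.0015,"ay": 0.001,"az": 1.358}]}}

```text
t: 1.15
tool_pos: [0.515, 0.2108, 0.4503]
orientation: [-2.459, -1.954, -0.001]
force: [-0.6, -1.2, -0.5]
opening: 0.0927
gripper_force: 0.0
```

Call:
{"fn": "carry_out", "kwargs": {"targets": [{"hand": 100,"x": 0,"y": 0,"z": 0,"ax": 0,"ay": 0,"az": 0},{"hand": 100,"x": 0,"y": 0,"z": 0,"ax": 0,"ay": 0,"az": 0},{"hand": 100,"x": 0,"y": 0,"z": 0,"ax": 0,"ay": 0,"az": 0}]}}

```text
t: 1.52
tool_pos: [0.5131, 0.2142, 0.4507]
orientation: [-2.448, -1.967, -0.002]
force: [0.2, -0.1, 0.3]
opening: 0.093
gripper_force: 0.0
```

```bash
python3 - <<'E'
from h import *
s=read_state();w=camera_params('wrist');im,d=read_camera('wrist')
print(s['t'],s['tool_pos'],tyaw(s),s['force'],s['q'])
np.savez('w1.npz',d=d,**w)
M=R.from_rotvec(w['rotation'])
c=M.inv().apply(np.array([.514,.213,.12])-w['position']);u=w['cx']+w['fx']*c[0]/-c[2];v=w['cy']-w['fy']*c[1]/-c[2]
print(u,v);u0,v0=int(u)-80,int(v)-70;print('crop',u0,v0)
cv2.imwrite('pics/w2.png',im);cv2.imwrite('pics/w2c.png',cv2.resize(im[v0:v0+120,u0:u0+160],None,fx=5,fy=5,interpolation=cv2.INTER_CUBIC))
E
```

```text
1.525 [0.51314393 0.21420041 0.45070107] -0.2170855456643984 [ 0.20359347 -0.13967387  0.3163744 ] [ 3.02744115e-01 -4.10852842e-03  1.54520458e+00  1.41119901e-03
  1.59945013e+00  5.19870649e-01]
319.1994070517815 230.94360731947057
crop 239 160
```

View pics/w2c.png

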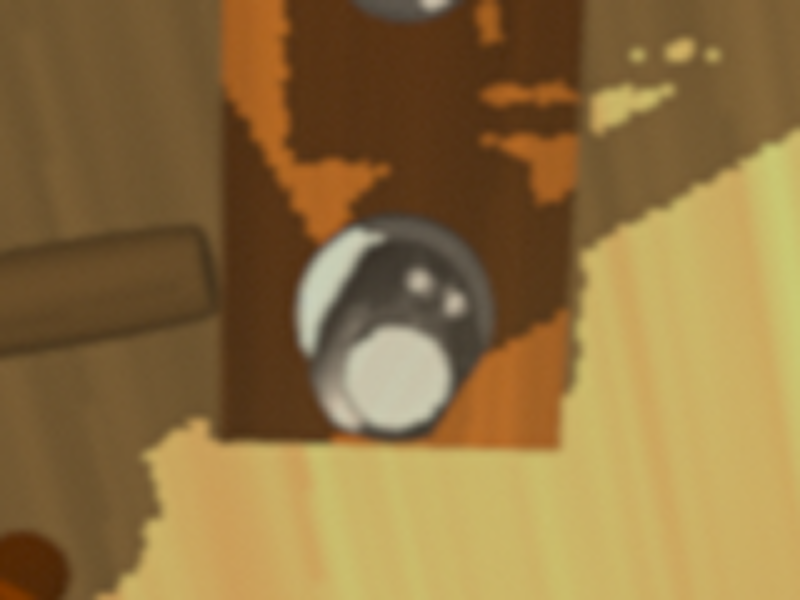

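The spindle's stub top is at crop (397,378) and its collar centre near (395,310). The left flat's edge slants from (378,240) to (315,350), so the key side is about 0.5 rad clockwise of tool y. I'll take a closer, contrast-stretched crop.

```bash
python3 - <<'E'
from h import *
w=camera_params('wrist')
for n,u,v,z in[('stub',318,235.2,.139),('collar',317.6,221.6,.084)]: print(n,atz(w,u,v,z))
im=cv2.imread('pics/w2.png')[198:253,290:345]
g=cv2.resize(im,None,fx=10.5,fy=10.5,interpolation=cv2.INTER_CUBIC)
g=(255*(g/255.)**.5).astype(np.uint8)
cv2.imwrite('pics/w2d.png',g)
E
```

```text
stub [0.51300273 0.21364826 0.139     ]
collar [0.51308786 0.21505519 0.084     ]
```

View pics/w2d.png

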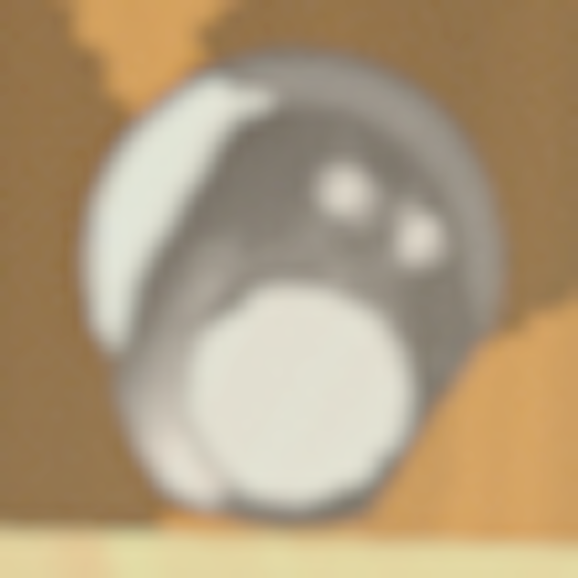

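```bash
python3 - <<'E'
from h import *
w=camera_params('wrist')
def line(a,b,z):
    P=[atz(w,290+x/10.5-.45,198+y/10.5-.45,z) for x,y in(a,b)];d=P[0]-P[1];print(np.arctan2(d[1],d[0])-np.pi/2,P)
line((250,105),(165,245),.084);line((480,345),(380,505),.124)
s=read_state()
for z in(.33,.275):print(go([.513,.2145,z],-.76,s))
E
```

```text
-0.7619676929795965 [array([0.51201005, 0.23011883, 0.084     ]), array([0.5009294 , 0.21850637, 0.084     ])]
-0.7562881057521159 [array([0.52862288, 0.21118539, 0.124     ]), array([0.51713504, 0.19900848, 0.124     ])]
(array([ 0.    , -0.0003,  0.1208]), array([-1.000e-04, -1.800e-03,  5.428e-01]))
(array([-1.000e-04, -3.000e-04,  1.758e-01]), array([-1.000e-04, -1.800e-03,  5.428e-01]))
```

Call:
{"fn": "carry_out", "kwargs": {"newtons": 40, "targets": [{"hand": 70,"x": 0,"y": 0,"z": 0.01,"ax": 0,"ay": -0.002,"az": 0.15},{"hand": 70,"x": 0,"y": 0,"z": 0.03,"ax": 0,"ay": -0.002,"az": 0.3},{"hand": 70,"x": 0,"y": 0,"z": 0.06,"ax": 0,"ay": -0.002,"az": 0.45},{"hand": 70,"x": 0,"y": 0,"z": 0.09,"ax": 0,"ay": -0.002,"az": 0.543},{"hand": 70,"x": 0,"y": 0,"z": 0.12,"ax": 0,"ay": -0.002,"az": 0.543},{"hand": 70,"x": 0,"y": 0,"z": 0.145,"ax": 0,"ay": -0.002,"az": 0.543},{"hand": 70,"x": 0,"y": 0,"z": 0.165,"ax": 0,"ay": -0.002,"az": 0.543},{"hand": 70,"x": 0,"y": 0,"z": 0.1755,"ax": 0,"ay": -0.002,"az": 0.543}]}}

```text
t: 2.58
tool_pos: [0.5134, 0.2138, 0.2741]
orientation: [2.888, 1.236, -0.002]
force: [0.5, -0.0, 0.1]
opening: 0.0653
gripper_force: 0.0
```

Call:
{"fn": "carry_out", "kwargs": {"newtons": 40, "targets": [{"hand": 70,"x": 0,"y": 0,"z": 0,"ax": 0,"ay": 0,"az": 0},{"hand": 70,"x": 0,"y": 0,"z": 0,"ax": 0,"ay": 0,"az": 0}]}}

```text
t: 2.82
tool_pos: [0.5144, 0.2136, 0.2764]
orientation: [2.888, 1.235, 0.002]
force: [-0.4, 0.1, 0.0]
opening: 0.0651
gripper_force: 0.0
```

Call:
{"fn": "carry_out", "kwargs": {"newtons": 40, "targets": [{"hand": 50,"x": 0,"y": -0.0015,"z": 0.001,"ax": 0,"ay": 0,"az": 0},{"hand": 30,"x": 0,"y": -0.0015,"z": 0.001,"ax": 0,"ay": 0,"az": 0},{"hand": 10,"x": 0,"y": -0.0015,"z": 0.001,"ax": 0,"ay": 0,"az": 0},{"hand": 10,"x": 0,"y": -0.0015,"z": 0.001,"ax": 0,"ay": 0,"az": 0},{"hand": 10,"x": 0,"y": -0.0015,"z": 0.001,"ax": 0,"ay": 0,"az": 0},{"hand": 10,"x": 0,"y": -0.0015,"z": 0.001,"ax": 0,"ay": 0,"az": 0}]}}

```text
t: 3.58
tool_pos: [0.5129, 0.2144, 0.2743]
orientation: [2.889, 1.234, -0.0]
force: [-0.7, 0.0, 0.6]
opening: 0.0258
gripper_force: 39.9
```

Call:
{"fn": "carry_out", "kwargs": {"newtons": 50, "targets": [{"hand": 0,"x": 0,"y": 0,"z": -0.01,"ax": 0,"ay": 0,"az": 0},{"hand": 0,"x": 0,"y": 0,"z": -0.03,"ax": 0,"ay": 0,"az": 0},{"hand": 0,"x": 0,"y": 0,"z": -0.06,"ax": 0,"ay": 0,"az": 0},{"hand": 0,"x": 0,"y": 0,"z": -0.1,"ax": 0,"ay": 0,"az": 0},{"hand": 0,"x": 0,"y": 0,"z": -0.14,"ax": 0,"ay": 0,"az": 0},{"hand": 0,"x": 0,"y": 0,"z": -0.14,"ax": 0,"ay": 0,"az": 0},{"hand": 0,"x": 0,"y": 0,"z": -0.14,"ax": 0,"ay": 0,"az": 0}]}}

```text
t: 4.45
tool_pos: [0.5124, 0.2145, 0.4131]
orientation: [-2.889, -1.235, 0.003]
force: [0.3, 0.8, -6.1]
opening: 0.0256
gripper_force: 49.9
```

```bash
python3 - <<'E'
from h import *
s=read_state();print(s['t'],s['tool_pos'],tyaw(s),s['force'],s['wrist_torque'],s['opening'])
# hover beside pulley so the wrist camera (tool x +69, image up) sees the bore
for yaw in(-.3,0.0):print(go([.549,-.158,.42],yaw,s), go([.549,-.23,.42],yaw,s))
E
```

```text
4.45 [0.51239043 0.21446867 0.41305567] -0.7629130385839048 [ 0.34191342  0.80989016 -6.06302844] [-0.09372754  0.12858346 -0.00509449] 0.0255707549209405
(array([-0.2439,  0.2838, -0.0068]), array([-0.0013,  0.0016, -0.4629])) (array([-0.296 ,  0.3336, -0.0067]), array([-0.0013,  0.0016, -0.4629]))
(array([-0.2439,  0.2838, -0.0068]), array([-0.0016,  0.0014, -0.7629])) (array([-0.296 ,  0.3336, -0.0067]), array([-0.0016,  0.0014, -0.7629]))
```

Call:
{"fn": "carry_out", "kwargs": {"newtons": 50, "targets": [{"hand": 0,"x": -0.025,"y": 0.028,"z": -0.007,"ax": 0,"ay": 0,"az": -0.09},{"hand": 0,"x": -0.065,"y": 0.073,"z": -0.007,"ax": 0,"ay": 0,"az": -0.18},{"hand": 0,"x": -0.105,"y": 0.118,"z": -0.007,"ax": 0,"ay": 0,"az": -0.28},{"hand": 0,"x": -0.145,"y": 0.163,"z": -0.007,"ax": 0,"ay": 0,"az": -0.38},{"hand": 0,"x": -0.185,"y": 0.208,"z": -0.007,"ax": 0,"ay": 0,"az": -0.48},{"hand": 0,"x": -0.225,"y": 0.253,"z": -0.007,"ax": 0,"ay": 0,"az": -0.58},{"hand": 0,"x": -0.265,"y": 0.298,"z": -0.007,"ax": 0,"ay": 0,"az": -0.68},{"hand": 0,"x": -0.296,"y": 0.334,"z": -0.007,"ax": -0.0016,"ay": 0.0014,"az": -0.763}]}}

```text
t: 5.45
tool_pos: [0.5489, -0.2324, 0.4182]
orientation: [-2.217, -2.221, -0.0]
force: [0.2, 0.4, -4.7]
opening: 0.026
gripper_force: 49.9
```

Call:
{"fn": "carry_out", "kwargs": {"newtons": 50, "targets": [{"hand": 0,"x": 0,"y": 0,"z": 0,"ax": 0,"ay": 0,"az": 0},{"hand": 0,"x": 0,"y": 0,"z": 0,"ax": 0,"ay": 0,"az": 0},{"hand": 0,"x": 0,"y": 0,"z": 0,"ax": 0,"ay": 0,"az": 0},{"hand": 0,"x": 0,"y": 0,"z": 0,"ax": 0,"ay": 0,"az": 0}]}}

```text
t: 5.95
tool_pos: [0.5498, -0.2291, 0.4212]
orientation: [2.219, 2.223, 0.003]
force: [0.4, -0.8, -5.2]
opening: 0.0261
gripper_force: 49.9
```

```bash
python3 - <<'E'
from h import *
s=read_state();w=camera_params('wrist');im,d=read_camera('wrist')
print(s['t'],s['tool_pos'],tyaw(s),s['force'],s['wrist_torque'],s['q'])
np.savez('w3.npz',d=d,**w);cv2.imwrite('pics/w3.png',im)
cv2.imwrite('pics/w3c.png',cv2.resize(im[100:340,220:420],None,fx=2.5,fy=2.5,interpolation=cv2.INTER_CUBIC))
print(np.median(d[150:155,300:340]))
E
```

```text
5.95 [ 0.54980913 -0.22906483  0.42122911] 0.0014247437317349118 [ 0.42547908 -0.76107055 -5.1850059 ] [-0.03709224  0.04203484  0.03154324] [-4.81251144e-01  1.11494056e-01  1.47869998e+00  1.32517336e-03
  1.55023299e+00 -4.82702885e-01]
0.36689776
```

View pics/w3c.png

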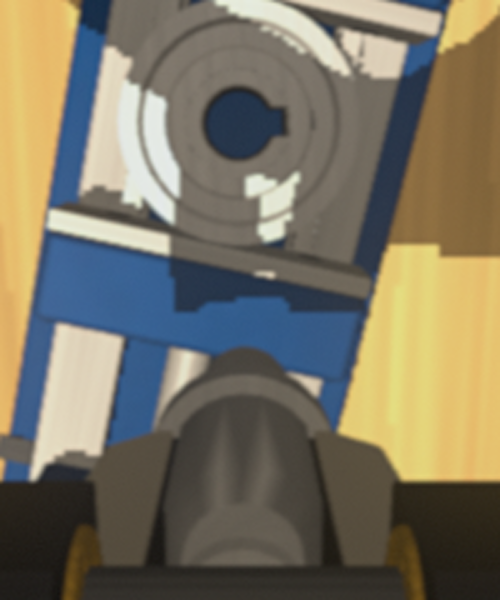

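The wrist view shows the bore at crop (239,123) with its keyway opening to the right, ending at (286,120). The spindle hangs upright between the fingers. I'll enlarge the bore.

```bash
python3 - <<'E'
from h import *
im=cv2.imread('pics/w3.png')
cv2.imwrite('pics/w3d.png',cv2.resize(im[125:175,285:345],None,fx=12,fy=12,interpolation=cv2.INTER_CUBIC))
E
```

```text
(no output)
```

View pics/w3d.png

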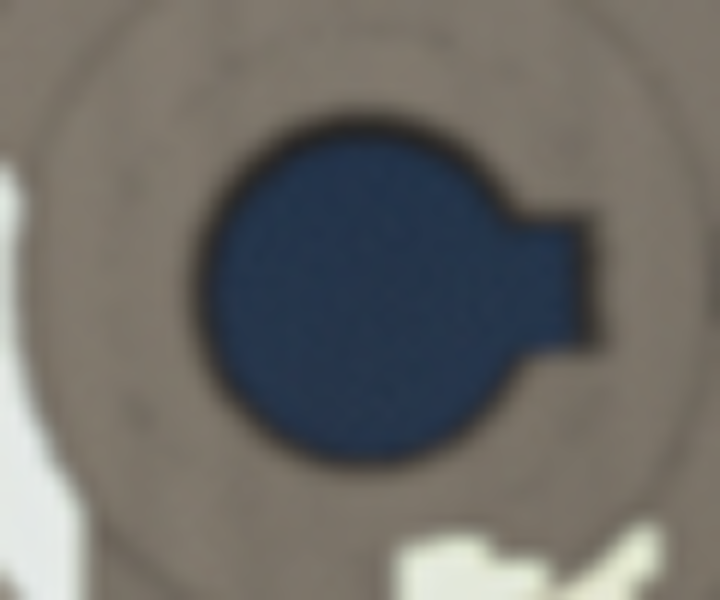

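Bore outline in this crop: top 112, bottom 470, left 192, so the centre is (369,291). The keyway's outer end is at x 602, between y 213 and 352.

```bash
python3 - <<'E'
from h import *
w=camera_params('wrist');f=lambda x,y:atz(w,285+x/12-.46,125+y/12-.46,.0885)
P=[f(*a) for a in((369,112),(369,470),(192,291),(369,291),(602,283))]
for p in P:print(p)
print('top/bottom mid',(P[0]+P[1])/2,np.linalg.norm(P[0]-P[1]),'left r',P[3]-P[2])
d=P[4]-P[3];yaw=np.arctan2(d[1],d[0]);print('kw',yaw,np.hypot(*d[:2]))
s=read_state();b=(P[0]+P[1])/2;M=R.from_rotvec(s['orientation'])
# spindle collar in hand at tool z=.167+.024
c=s['tool_pos']+M.apply([0,0,.191]);R_=R.from_rotvec(w['rotation']);c=R_.inv().apply(c-w['position'])
print('collar top centre expected px',w['cx']+w['fx']*c[0]/-c[2],w['cy']-w['fy']*c[1]/-c[2],'radius',w['fx']*.02/-c[2])
print(go([b[0],b[1],.40],yaw,s))
E
```

```text
[ 0.54796766 -0.14459783  0.0885    ]
[ 0.54796492 -0.16990306  0.0885    ]
[ 0.53502455 -0.15713593  0.0885    ]
[ 0.5479663  -0.15712112  0.0885    ]
[ 0.56499881 -0.1565364   0.0885    ]
top/bottom mid [ 0.54796629 -0.15725044  0.0885    ] 0.025305230122676756 left r [1.29417487e-02 1.48046347e-05 0.00000000e+00]
kw 0.03431621206679635 0.01704254193479383
collar top centre expected px 318.8222266561491 285.9257221198619 radius 37.729054512681465
(array([ 0.072 , -0.0018,  0.0214]), array([ 0.0019, -0.0004, -0.033 ]))
```

Call:
{"fn": "carry_out", "kwargs": {"newtons": 50, "targets": [{"hand": 0,"x": 0.02,"y": 0,"z": 0.01,"ax": 0.001,"ay": 0,"az": -0.015},{"hand": 0,"x": 0.05,"y": -0.001,"z": 0.025,"ax": 0.002,"ay": 0,"az": -0.033},{"hand": 0,"x": 0.072,"y": -0.0018,"z": 0.04,"ax": 0.002,"ay": 0,"az": -0.033},{"hand": 0,"x": 0.072,"y": -0.0018,"z": 0.06,"ax": 0.002,"ay": 0,"az": -0.033},{"hand": 0,"x": 0.072,"y": -0.0018,"z": 0.07,"ax": 0.002,"ay": 0,"az": -0.033},{"hand": 0,"x": 0.072,"y": -0.0018,"z": 0.07,"ax": 0.002,"ay": 0,"az": -0.033},{"hand": 0,"x": 0.072,"y": -0.0018,"z": 0.07,"ax": 0.002,"ay": 0,"az": -0.033}]}}

```text
t: 6.88
tool_pos: [0.5482, -0.1588, 0.3521]
orientation: [2.185, 2.257, 0.001]
force: [-0.4, -0.5, -4.7]
opening: 0.0257
gripper_force: 49.9
```

```bash
python3 - <<'E'
from h import *
s=read_state()
print(s['t'],s['tool_pos'],tyaw(s),s['force'],s['wrist_torque'],s['orientation'])
print(go([.548,-.157,.346],.034,s))
E
```

```text
6.875 [ 0.54819526 -0.15880929  0.35207565] 0.03223749501783742 [-0.44196763 -0.51816315 -4.65042407] [-0.06578352  0.05684323  0.0511644 ] [2.18493779e+00 2.25653490e+00 7.59384995e-04]
(array([ 0.0018, -0.0001,  0.0061]), array([ 0.0008,  0.0001, -0.0018]))
```

Call:
{"fn": "carry_out", "kwargs": {"newtons": 50, "targets": [{"hand": 0,"x": 0,"y": 0,"z": 0,"ax": 0,"ay": 0,"az": 0}]}}

```text
t: 7.0
tool_pos: [0.5483, -0.1587, 0.3524]
orientation: [2.184, 2.256, 0.001]
force: [-0.2, -0.5, -4.7]
opening: 0.0252
gripper_force: 49.9
```

Call:
{"fn": "carry_out", "kwargs": {"newtons": 50, "targets": [{"hand": 0,"x": 0,"y": 0,"z": 0,"ax": 0,"ay": 0,"az": 0}]}}

```text
t: 7.12
tool_pos: [0.5482, -0.1585, 0.352]
orientation: [2.184, 2.257, 0.001]
force: [0.5, -0.8, -5.5]
opening: 0.0256
gripper_force: 49.9
```

Call:
{"fn": "carry_out", "kwargs": {"newtons": 50, "targets": [{"hand": 0,"x": 0,"y": 0,"z": 0,"ax": 0,"ay": 0,"az": 0}]}}

```text
t: 7.25
tool_pos: [0.5481, -0.1583, 0.3517]
orientation: [2.185, 2.258, 0.001]
force: [0.2, 1.3, -4.9]
opening: 0.026
gripper_force: 49.9
```

Call:
{"fn": "carry_out", "kwargs": {"newtons": 50, "targets": [{"hand": 0,"x": 0.0015,"y": 0,"z": 0.004,"ax": 0,"ay": 0,"az": 0},{"hand": 0,"x": 0.0015,"y": 0,"z": 0.008,"ax": 0,"ay": 0,"az": 0},{"hand": 0,"x": 0.0015,"y": 0,"z": 0.011,"ax": 0,"ay": 0,"az": 0},{"hand": 0,"x": 0.0015,"y": 0,"z": 0.013,"ax": 0,"ay": 0,"az": 0},{"hand": 0,"x": 0.0015,"y": 0,"z": 0.014,"ax": 0,"ay": 0,"az": 0}]}}

```text
t: 7.88
tool_pos: [0.5479, -0.1567, 0.3372]
orientation: [-2.184, -2.257, -0.0]
force: [0.0, -0.3, -5.0]
opening: 0.0256
gripper_force: 49.9
```

Call:
{"fn": "carry_out", "kwargs": {"newtons": 50, "targets": [{"hand": 0,"x": 0,"y": 0,"z": 0.0015,"ax": 0,"ay": 0,"az": 0},{"hand": 0,"x": 0,"y": 0,"z": 0.003,"ax": 0,"ay": 0,"az": 0},{"hand": 0,"x": 0,"y": 0,"z": 0.004,"ax": 0,"ay": 0,"az": 0},{"hand": 0,"x": 0,"y": 0,"z": 0.005,"ax": 0,"ay": 0,"az": 0}]}}

```text
t: 8.38
tool_pos: [0.548, -0.1568, 0.3325]
orientation: [2.185, 2.258, 0.0]
force: [-0.6, -1.4, -4.1]
opening: 0.0255
gripper_force: 49.9
```

Call:
{"fn": "carry_out", "kwargs": {"newtons": 50, "targets": [{"hand": 0,"x": 0,"y": 0,"z": 0.002,"ax": 0,"ay": 0,"az": 0},{"hand": 0,"x": 0,"y": 0,"z": 0.004,"ax": 0,"ay": 0,"az": 0},{"hand": 0,"x": 0,"y": 0,"z": 0.006,"ax": 0,"ay": 0,"az": 0},{"hand": 0,"x": 0,"y": 0,"z": 0.008,"ax": 0,"ay": 0,"az": 0},{"hand": 0,"x": 0,"y": 0,"z": 0.009,"ax": 0,"ay": 0,"az": 0}]}}

```text
t: 9.0
tool_pos: [0.548, -0.1568, 0.3234]
orientation: [-2.185, -2.258, -0.0]
force: [0.6, -3.0, -3.3]
opening: 0.0256
gripper_force: 49.9
```

Call:
{"fn": "carry_out", "kwargs": {"newtons": 50, "targets": [{"hand": 0,"x": -0.0005,"y": 0,"z": 0.001,"ax": 0,"ay": 0,"az": 0},{"hand": 0,"x": -0.0005,"y": 0,"z": 0.0025,"ax": 0,"ay": 0,"az": 0},{"hand": 0,"x": -0.0005,"y": 0,"z": 0.004,"ax": 0,"ay": 0,"az": 0},{"hand": 0,"x": -0.0005,"y": 0,"z": 0.0055,"ax": 0,"ay": 0,"az": 0},{"hand": 0,"x": -0.0005,"y": 0,"z": 0.0055,"ax": 0,"ay": 0,"az": 0}]}}

```text
t: 9.62
tool_pos: [0.5479, -0.1571, 0.3176]
orientation: [-2.184, -2.257, -0.0]
force: [0.6, -0.7, -5.4]
opening: 0.0261
gripper_force: 49.9
```

The nose should be about 22 mm down with no push, so the key has entered the keyway. I'll carry on down.

Call:
{"fn": "carry_out", "kwargs": {"newtons": 50, "targets": [{"hand": 0,"x": 0,"y": 0,"z": 0.002,"ax": 0,"ay": 0,"az": 0},{"hand": 0,"x": 0,"y": 0,"z": 0.004,"ax": 0,"ay": 0,"az": 0},{"hand": 0,"x": 0,"y": 0,"z": 0.006,"ax": 0,"ay": 0,"az": 0},{"hand": 0,"x": 0,"y": 0,"z": 0.008,"ax": 0,"ay": 0,"az": 0},{"hand": 0,"x": 0,"y": 0,"z": 0.01,"ax": 0,"ay": 0,"az": 0},{"hand": 0,"x": 0,"y": 0,"z": 0.01,"ax": 0,"ay": 0,"az": 0}]}}

```text
t: 10.38
tool_pos: [0.5479, -0.1572, 0.3076]
orientation: [-2.184, -2.257, -0.0]
force: [0.3, -1.1, -5.2]
opening: 0.0256
gripper_force: 49.9
```

Call:
{"fn": "carry_out", "kwargs": {"newtons": 50, "targets": [{"hand": 0,"x": 0,"y": 0,"z": 0.002,"ax": 0,"ay": 0,"az": 0},{"hand": 0,"x": 0,"y": 0,"z": 0.004,"ax": 0,"ay": 0,"az": 0},{"hand": 0,"x": 0,"y": 0,"z": 0.006,"ax": 0,"ay": 0,"az": 0},{"hand": 0,"x": 0,"y": 0,"z": 0.008,"ax": 0,"ay": 0,"az": 0},{"hand": 0,"x": 0,"y": 0,"z": 0.01,"ax": 0,"ay": 0,"az": 0},{"hand": 0,"x": 0,"y": 0,"z": 0.012,"ax": 0,"ay": 0,"az": 0},{"hand": 0,"x": 0,"y": 0,"z": 0.0135,"ax": 0,"ay": 0,"az": 0},{"hand": 0,"x": 0,"y": 0,"z": 0.0135,"ax": 0,"ay": 0,"az": 0}]}}

```text
t: 11.38
tool_pos: [0.5479, -0.1572, 0.2942]
orientation: [-2.184, -2.257, -0.0]
force: [0.2, -0.3, -5.4]
opening: 0.0256
gripper_force: 49.9
```

Call:
{"fn": "carry_out", "kwargs": {"newtons": 60, "targets": [{"hand": 0,"x": 0,"y": 0,"z": 0.001,"ax": 0,"ay": 0,"az": 0},{"hand": 0,"x": 0,"y": 0,"z": 0.002,"ax": 0,"ay": 0,"az": 0},{"hand": 0,"x": 0,"y": 0,"z": 0.003,"ax": 0,"ay": 0,"az": 0},{"hand": 0,"x": 0,"y": 0,"z": 0.004,"ax": 0,"ay": 0,"az": 0},{"hand": 0,"x": 0,"y": 0,"z": 0.004,"ax": 0,"ay": 0,"az": 0}]}}

```text
t: 12.0
tool_pos: [0.548, -0.1572, 0.2904]
orientation: [-2.184, -2.258, -0.0]
force: [-0.0, 0.6, -4.7]
opening: 0.0258
gripper_force: 59.9
```

Call:
{"fn": "carry_out", "kwargs": {"newtons": 60, "targets": [{"hand": 0,"x": 0,"y": 0,"z": 0.0005,"ax": 0,"ay": 0,"az": 0},{"hand": 0,"x": 0,"y": 0,"z": 0.001,"ax": 0,"ay": 0,"az": 0},{"hand": 0,"x": 0,"y": 0,"z": 0.001,"ax": 0,"ay": 0,"az": 0}]}}

```text
t: 12.38
tool_pos: [0.548, -0.1572, 0.2903]
orientation: [2.184, 2.258, 0.0]
force: [-3.9, 1.7, 5.8]
opening: 0.0258
gripper_force: 60.0
```

Call:
{"fn": "carry_out", "kwargs": {"newtons": 60, "targets": [{"hand": 0,"x": 0,"y": -0.0002,"z": 0.0005,"ax": 0,"ay": 0,"az": 0},{"hand": 0,"x": 0,"y": -0.0002,"z": 0.001,"ax": 0,"ay": 0,"az": 0},{"hand": 0,"x": 0,"y": -0.0002,"z": 0.001,"ax": 0,"ay": 0,"az": 0},{"hand": 0,"x": 0,"y": -0.0002,"z": 0.001,"ax": 0,"ay": 0,"az": 0}]}}

```text
t: 12.88
tool_pos: [0.5479, -0.1572, 0.2903]
orientation: [2.184, 2.258, 0.001]
force: [-6.6, 2.7, 11.8]
opening: 0.0254
gripper_force: 60.0
```

Call:
{"fn": "carry_out", "kwargs": {"newtons": 60, "targets": [{"hand": 0,"x": 0,"y": -0.0004,"z": 0.0005,"ax": 0,"ay": 0,"az": 0},{"hand": 0,"x": 0,"y": -0.0004,"z": 0.001,"ax": 0,"ay": 0,"az": 0},{"hand": 0,"x": 0,"y": -0.0004,"z": 0.001,"ax": 0,"ay": 0,"az": 0},{"hand": 0,"x": 0,"y": -0.0004,"z": 0.001,"ax": 0,"ay": 0,"az": 0},{"hand": 0,"x": 0,"y": -0.0004,"z": 0.001,"ax": 0,"ay": 0,"az": 0}]}}

```text
t: 13.5
tool_pos: [0.5478, -0.1572, 0.2902]
orientation: [2.183, 2.257, 0.002]
force: [-8.2, 4.6, 18.4]
opening: 0.0258
gripper_force: 60.0
```

```bash
python3 - <<'E'
from h import *
im,d=read_camera('side')
a=cv2.resize(im[190:300,270:410],(760,597),interpolation=cv2.INTER_CUBIC)
cv2.imwrite('pics/s9.png',a)
s=read_state();print(s['t'],s['tool_pos'],s['force'],s['wrist_torque'],s['gripper_force'],s['dq'].round(4))
E
```

```text
13.55 [ 0.54775248 -0.15718805  0.2902092 ] [-8.60955433  4.26369327 18.46062393] [0.77550503 2.11710554 0.04710148] 59.97560799121857 [-0.0009  0.0013  0.     -0.0001  0.0006  0.0011]
```

View pics/s9.png

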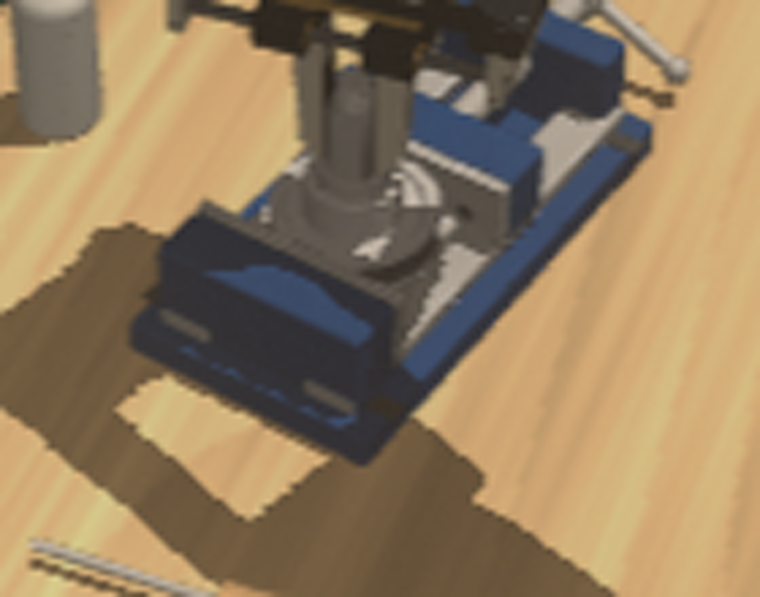

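The picture shows the spindle upright in the pulley at (350,170), still between the fingers, with its collar down on the boss. The wrist reads 18 N upward, about 23 N more than when it hung free, so I'll hand in.

```bash
python3 -c "
from h import *
print(robot.close_job())"
```

```text
the job is handed in; nothing more can be done
None
```

The spindle is home in the pulley with its key in the keyway, and the arm is still gripping it at 60 N and pressing it down with about 18 N; the job is handed in, but it returned no verdict.

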